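# Show the handled mug to the inspection camera: handle first, then foot

### The arm

A 7-joint arm with a two-finger parallel gripper is mounted at the origin on the work surface. World frame = base frame: x ahead of the robot, y to its left, z up, the work surface at z = 0. Lengths are in m, angles in rad, forces in N, time in s.
With the tool pointing down it reaches from about 0.425 to 1.025 m from the base axis. Payload 3.6 kg.
Tool frame: the origin (TCP) lies at the very end of the fingers, on their centre line; the grasp point (between the pads) lies grip_point_offset behind it (grip_point_offset is the distance from the TCP to the grasp point, in m); x points along the fingers, z is the direction in which the jaws open and shut, and the axes are right-handed (so a half turn about x gives the same grasp; the last joint's range is limited). The gripper opens to 85 mm and grips with 20 to 120 N. Pads are 22 mm wide; open, the fingers measure 114 mm over their backs; the gripper's body (76 mm by 85 mm) begins 54 mm behind the grasp point. The pads swing forward as they close: fully open they stand 13 mm farther back than shut.
Start: joints at [-1.367, 0.591, 0.048, 1.609, -0.033, 0.943, -0.034], TCP at [0.213, 0.693, 0.231] pointing down, gripper open.
Joint ranges: [-2.69, 2.69], [-0.47, 2.24], [-1.27, 1.36], [0.19, 2.51], [-1.53, 4.68], [0.08, 2.07], [-3.09, 3.09]. Speed limits (rad/s): [2.57, 2.57, 3.14, 3.14, 3.14, 3.14, 3.14].

### API

Orientations are given as a rotation vector (axis times angle).
In Python, from workcell import observe, snapshot, camera_model, sign_off, grip_point_offset gives the robot as it stands.
- The arm moves only by the tool arm_command, never from a script. Its argument "series" is a list of rows, each a list of 5 numbers: the shift along the tool's x, y, z in m, then the turn about the tool's x in rad, then the closure, from 0 (fully open) to 1 (shut). In form: [[dx, dy, dz, spin, hand], ...]. A call has 1 to 20 rows; each row is the pose to reach, as a shift and turn from the pose commanded when the call began, along the tool's axes at that moment; what a row does not reach only later rows make up. A row lasts 1/12 s, in which the tool goes at most 41.7 mm and 7.16 degrees, less where a joint would pass 70% of its speed; a pose out of reach is approached as far as the arm can. A call with a gripper value outside its range is refused whole. The fingers move at their own pace and stop on an object; "force" is the grip in N (left out, the last holds). Time passes only in rows, so rows that repeat a pose let the fingers close. It gives the time, the measured TCP pose, the force and the opening at its end, in the units of the state.
- observe(): the state, without advancing time (a new reading comes with each control period).
- snapshot(name): name is "side" or "top"; returns the picture (480x640x3 uint8, blue, green, red); there is no depth.
- camera_model(name): a dict with "vertical_fov" (degrees; the focal length in pixels is half the picture's height over the tangent of half this angle, whatever the lens; pixels are square), "cx", "cy" (the principal point, pixels), "view" (4x4, takes a point from world to camera coordinates). Camera axes: x right, y down, z forward; pixel columns grow to the right and rows downward; lengths in m; the calibration is good to about 2 mm. A picture is of the moment at which its call begins. camera_model takes no time and is no camera call.
- sign_off(): hands the job in, once; it reports no verdict.
The state is a dict: "time_s": time; "q": joint angles; "dq": joint speeds; "joint_efforts": joint torques, N m; "eef_pos": TCP position; "ee_rot": TCP orientation; "ft_force": force on the tool from outside, world axes, zero at the start; "moment": the same for the moment, N m; "opening": finger opening in m.
Only numpy, scipy, OpenCV 4.12 (cv2) and the standard library are available. Lean on these libraries where they do the work, as an engineer would, in place of code of your own. Each camera call takes 0.05 s, during which the arm holds its last target.

### The job

Pick the one mug that has a handle off the ware board and show it to the upturned inspection camera in two passes: first hold it upright and still for two seconds with its middle at the camera's viewing point, high above the yellow ring on the stand, and its handle pointing towards the camera post; then tip it in place so that the underside of its foot squarely faces the lens, with its middle still at the viewing point. Finish holding it still in the air like that, without putting it down or letting go; do not bump the camera stand or disturb the other ware.

Things in the scene. Friction and masses are not known exactly. Their poses are not given: they have to be found in the camera images.
- mug: ochre clay mug, about 180 g, the only one with a loop handle. Hollow, 80 mm high, wall 5 mm; foot 48 mm across, straight wall 62 mm across from 16 to 64 mm up, mouth 56 mm. Origin: centre of the foot's underside; z out of the mouth, x towards the handle, which reaches 61 mm from the axis, 15 to 67 mm up. Grip it from above across the straight wall, fingers clear of the handle (along y)
- mug_mid (a point): the mug's middle: on its axis, 40 mm above the foot
- mug_handle (a point): point inside the handle's outermost bar, 56 mm from the mug's axis, 44 mm above the foot
- ware_board: fixed square plywood board, 300 x 300 mm, 18 mm thick, carrying the mug and three plain cups in a square about 130 mm apart, order varying; origin at the centre of its underside, z up
- stand: fixed camera stand: grey plate 260 x 170 x 10 mm on the table with a painted yellow ring (70 mm across), a steel post 123 mm high 162 mm from the ring, and the camera head. Origin on the table at the ring's centre, z up, x from the ring towards the post: the side the mug's handle points to in the first pass. The plate spans x = -80 to +180 mm
- lens: camera head on the stand: black box, lens, white ring light 72 mm across, aimed up and back over the ring, its axis 35 degrees from vertical. Origin: centre of the lens front, 92 mm beyond the ring's centre (stand's x), 119 mm above the table; z along the optical axis to the viewing point. In the second pass the mug's z points the same way: foot to lens, mouth away
- view_point (a point): viewing point in the air: 250 mm straight above the centre of the yellow ring, 160 mm in front of the lens on its axis; nothing solid there. Its axes are those of the stand
- cup_a: plain ochre cup without a handle, otherwise the same shape and size as the mug (80 mm high, 62 mm across); origin under its centre, z up; leave it alone
- cup_b: plain ochre cup without a handle, otherwise the same shape and size as the mug (80 mm high, 62 mm across); origin under its centre, z up; leave it alone
- cup_c: plain ochre cup without a handle, otherwise the same shape and size as the mug (80 mm high, 62 mm across); origin under its centre, z up; leave it alone
- teapot: ochre teapot, 133 mm high, about 220 mm long from handle to spout; origin under its centre; leave it alone
- piggy: cream-coloured pig money box, 92 mm high, 100 mm long; origin under its centre; leave it alone
There are look-alikes about, which are no part of the job. Leave any blue look-alike of the mug alone.

How it is judged:
By the outcome, as a careful person would: the job done as asked, in the order asked, and still so for the second after the job is handed in, while the arm keeps its last pose, push and grip.
It also fails if it takes over 48 s, if anything falls off the work surface, if the arm or the gripper's body presses on something with over 40 N, if the wrist force passes 120 N, or if a joint passes its speed limit or range.

## Working session

There is one attempt and no reset: what is moved stays moved. The work goes in short steps, Python scripts to look and compute and a tool call to move; the robot and the scene stay as the last step left them, time stands still between calls to the robot, and variables do not carry over. Pictures are saved under pics/ and viewed, and the job is handed in when it is done.

Besides the shell and the picture viewer there is one more tool, called in YAML: its name, and indented under it one key for each argument. arm_command: Moves the arm, as the interface text tells. Its arguments: {"type":"object","properties":{"series":{"type":"array"},"force":{"type":"number"}},"required":["series"]}

```bash
ls; mkdir -p pics
python3 - <<'E'
from workcell import *
import cv2
print(observe()); print(grip_point_offset if not callable(grip_point_offset) else grip_point_offset())
for n in("side","top"):
    cv2.imwrite(f"pics/{n}0.png",snapshot(n)); print(camera_model(n))
E
```

```text
pics
{'time_s': 0.0, 'q': array([-1.36649509,  0.59209354,  0.04832825,  1.60983201, -0.03331844,
        0.94267803, -0.03371252]), 'dq': array([ 0.00120932,  0.00259062, -0.00103753,  0.00067389,  0.00178082,
       -0.00130758,  0.00126748]), 'joint_efforts': array([ 4.10886480e-05, -5.48717201e+01,  1.54646460e+00, -1.98117381e+01,
        9.34907439e-03,  8.90725030e-03,  6.45485159e-06]), 'eef_pos': array([0.21249368, 0.69230044, 0.23015648]), 'ee_rot': array([-0.98851999,  1.33721813,  0.9861793 ]), 'ft_force': array([-0.10956729,  0.36151102,  0.39374974]), 'moment': array([ 0.01316454, -0.01472412,  0.04289292]), 'opening': 0.0856956645467759}
0.0187
{'vertical_fov': 49.36957457770781, 'cx': 316.76134536375145, 'cy': 240.1803229746485, 'view': array([[ 0.99926239, -0.03785758, -0.00644079, -0.54646306],
       [-0.02672088, -0.56500568, -0.82465422,  0.18243255],
       [ 0.02758033,  0.82421805, -0.56560051,  1.07097253],
       [ 0.        ,  0.        ,  0.        ,  1.        ]])}
{'vertical_fov': 56.716162843758106, 'cx': 316.12371164322366, 'cy': 241.44152332217863, 'view': array([[ 1.79774589e-03, -9.99841372e-01, -1.77200003e-02,
         7.65522650e-02],
       [-9.98739022e-01, -9.06166084e-04, -5.01950685e-02,
         5.45899444e-01],
       [ 5.01710489e-02,  1.77878938e-02, -9.98582223e-01,
         1.11608604e+00],
       [ 0.00000000e+00,  0.00000000e+00,  0.00000000e+00,
         1.00000000e+00]])}
```

View pics/side0.png

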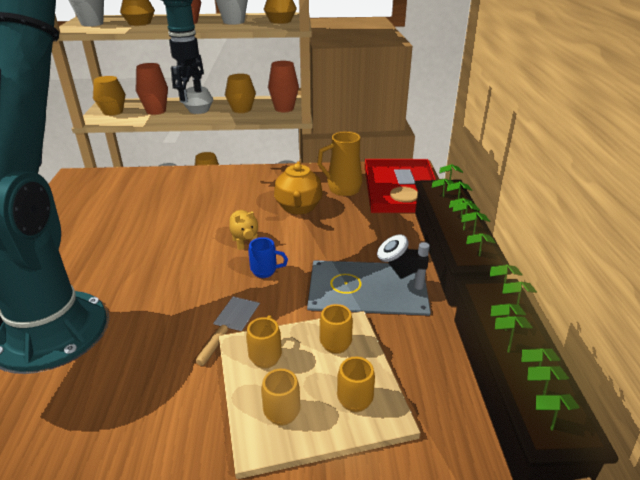

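View pics/top0.png

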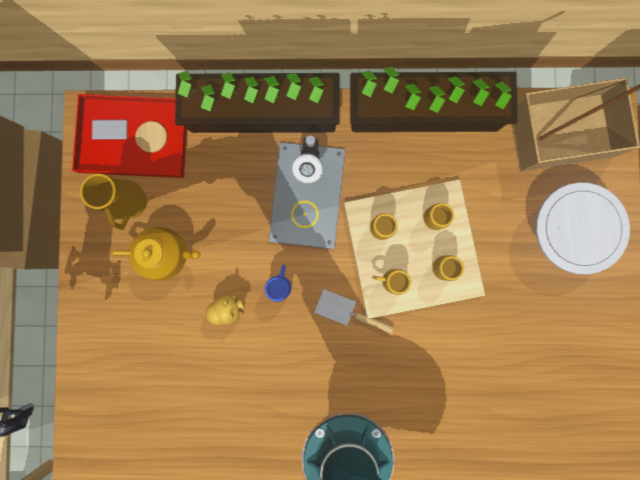

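Run:
```python
import cv2,numpy as np
a=cv2.imread("pics/top0.png")[165:325,255:495]; b=cv2.imread("pics/side0.png")[220:440,200:440]
a=cv2.resize(a,None,fx=3.3,fy=3.3,interpolation=cv2.INTER_CUBIC)
b=cv2.resize(b,None,fx=2.7,fy=2.7,interpolation=cv2.INTER_CUBIC)
cv2.imwrite("pics/topc.png",a);cv2.imwrite("pics/sidec.png",b)
```

```text
(no output)
```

View pics/topc.png

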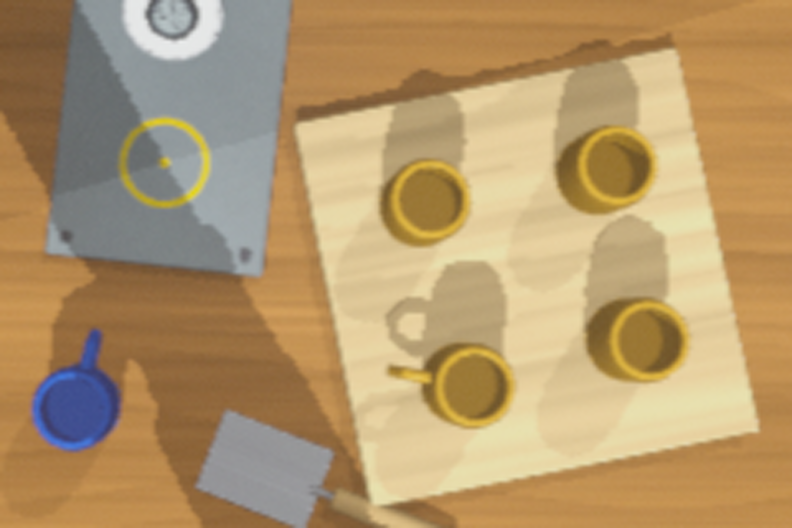

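View pics/sidec.png

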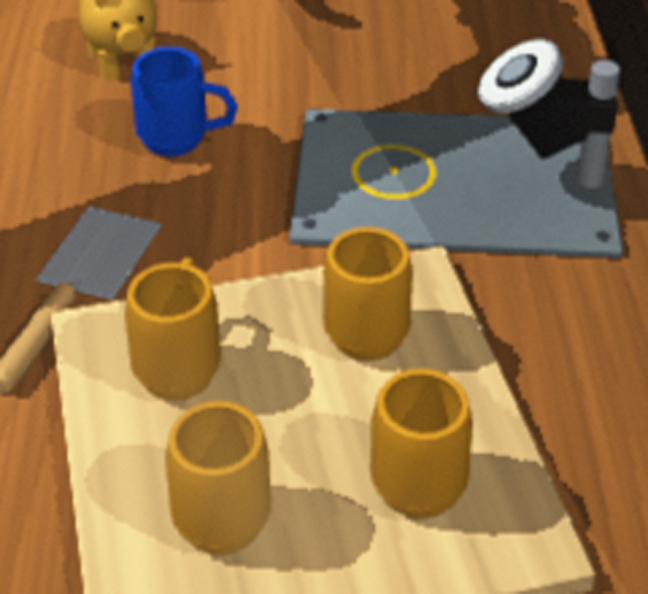

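```bash
cat > h.py <<'E'
import numpy as np,cv2
from workcell import *
from scipy.spatial.transform import Rotation as R
def cam(n):
    m=camera_model(n);V=np.array(m["view"]);f=240/np.tan(np.radians(m["vertical_fov"]/2));return V,f,m["cx"],m["cy"]
def ray(n,p):
    V,f,cx,cy=cam(n);d=np.array([(p[0]-cx)/f,(p[1]-cy)/f,1.]);Rm=V[:3,:3];return -Rm.T@V[:3,3],Rm.T@d
def onz(n,p,z):
    o,d=ray(n,p);return o+d*(z-o[2])/d[2]
def proj(n,P):
    V,f,cx,cy=cam(n);c=V[:3,:3]@np.asarray(P)+V[:3,3];return np.array([cx+f*c[0]/c[2],cy+f*c[1]/c[2]])
def tri(pt,ps):
    (a,d),(b,e)=ray("top",pt),ray("side",ps);s=np.linalg.lstsq(np.c_[d,-e],b-a,rcond=None)[0]
    p,q=a+s[0]*d,b+s[1]*e;return (p+q)/2,np.linalg.norm(p-q)
E
python3 - <<'E'
from h import *
T=cv2.imread("pics/top0.png");S=cv2.imread("pics/side0.png")
def comps(img,lo,hi,roi,n,mn=15):
    x0,y0,x1,y1=roi;m=cv2.inRange(cv2.cvtColor(img,cv2.COLOR_BGR2HSV)[y0:y1,x0:x1],lo,hi)
    k,l,s,c=cv2.connectedComponentsWithStats(m)
    for i in range(1,k):
        if s[i][4]>=mn:
            cs=cv2.findContours((l==i).astype(np.uint8),cv2.RETR_EXTERNAL,cv2.CHAIN_APPROX_NONE)[0][0]
            e=cv2.fitEllipse(cs) if len(cs)>5 else None
            print(n,s[i],c[i]+[x0,y0],e and (np.array(e[0])+[x0,y0],e[1],e[2]))
hsv=cv2.cvtColor(T,cv2.COLOR_BGR2HSV)
print(hsv[281,[372,376,380,384,386,388,392,397,405,410,415]],hsv[278,[370,374,378,382]])
comps(T,(20,150,120),(32,255,255),(285,195,325,235),"ringT")
comps(S,(20,150,120),(32,255,255),(325,268,368,298),"ringS")
comps(T,(0,0,200),(180,40,255),(285,150,330,190),"lightT")
comps(S,(0,0,190),(180,40,255),(370,230,415,268),"lightS")
comps(T,(15,200,60),(30,255,255),(365,262,415,300),"mugT")
for v in(120,140,150,160,170):comps(T,(15,180,v),(30,255,255),(365,262,415,300),"rim%d"%v,30)
E
```

```text
[[ 21  74 232]
 [ 22  73 232]
 [ 21  85 223]
 [ 20 165 147]
 [ 20 176 146]
 [ 22 179 207]
 [ 19 167 156]
 [ 20 163 156]
 [ 19 167 136]
 [ 22 150 213]
 [ 20  79 231]] [[ 20  78 231]
 [ 21 159 180]
 [ 22 176 222]
 [ 22 177 209]]
ringT [ 7  6 26 27 99] [304.38383838 214.1010101 ] (array([304.44024658, 213.8743763 ]), (25.299049377441406, 25.960840225219727), 20.35001564025879)
ringS [  5   7  31  19 101] [344.52475248 285.81188119] (array([345.40638351, 283.20774269]), (18.482004165649414, 29.037965774536133), 92.58773803710938)
lightT [  8   5  29  28 434] [306.90092166 168.38940092] (array([306.91637993, 168.59591293]), (26.861177444458008, 28.635847091674805), 109.00749969482422)
lightS [  8   5  28  24 301] [391.8538206  246.65780731] (array([391.54016495, 246.4433651 ]), (16.59418296813965, 31.27212905883789), 54.71731948852539)
```

Run:
```python
from h import *
T=cv2.imread("pics/top0.png");S=cv2.imread("pics/side0.png")
def seg(img,roi,n,f):
    x0,y0,x1,y1=roi;c=cv2.resize(img[y0:y1,x0:x1],None,fx=f,fy=f,interpolation=cv2.INTER_CUBIC)
    m=cv2.inRange(cv2.cvtColor(c,cv2.COLOR_BGR2HSV),(15,125,40),(30,255,255))
    cv2.imwrite(f"pics/{n}.png",np.hstack([c,cv2.cvtColor(m,cv2.COLOR_GRAY2BGR)]))
seg(T,(365,260,415,300),"segT",8)
seg(S,(240,310,310,372),"segS",5.7)
r=onz("top",(304.44,213.95),.010);r2=onz("side",(345.0,283.6),.010)
print("ring",r,r2)
print("lens",*tri((306.9,168.5),(391.6,246.5)))
```

```text
ring [0.61649556 0.1074276  0.01      ] [0.61432801 0.10698079 0.01      ]
lens [0.71054495 0.09737213 0.1153955 ] 0.0013548794497130101
```

View pics/segT.png

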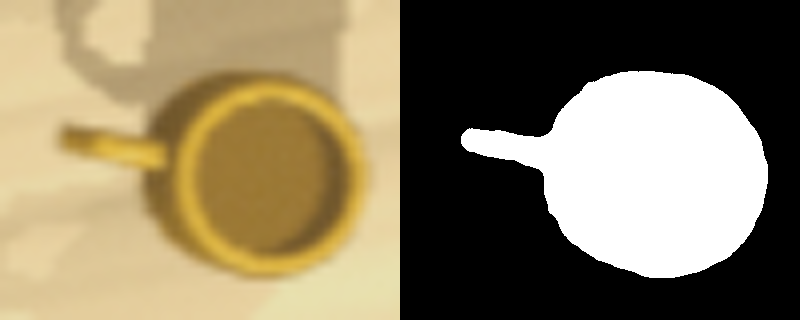

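View pics/segS.png

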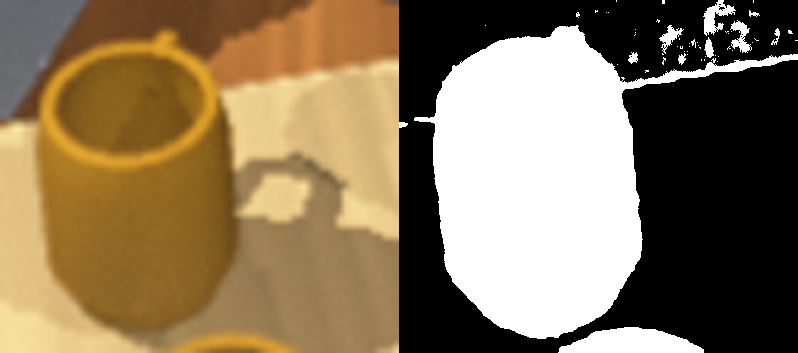

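Run:
```python
from h import *
c=np.array
pT=c([365+271/8-.5+.06,260+178/8-.5+.06]);pS=c([240+128.5/5.7-.41,310+102.5/5.7-.41])
P,g=tri(pT,pS);print(pT,pS,P,g)
print(onz("top",pT,.098),onz("side",pS,.098))
A=(onz("top",pT,.098)+onz("side",pS,.098))/2
for z in(.06,.068,.078):
    t=onz("top",[365+62/8-.44,260+139/8-.44],z);d=(t-onz("top",pT,.098))[:2];print(z,t,np.linalg.norm(d),np.degrees(np.arctan2(d[1],d[0])))
a,b=[onz("top",[365+u/8-.44,260+v/8-.44],.08) for u,v in((75,140),(155,154))];d=a-b;print(np.degrees(np.arctan2(d[1],d[0])))
# board corner orientation & plate
r=onz("top",(304.44,213.95),.010)
l=tri((306.9,168.5),(391.6,246.5))[0];d=l-r;print("stand yaw",np.degrees(np.arctan2(d[1],d[0])),np.hypot(*d[:2]))
# plate long edges, crop->px (crop coordinates /3.3)
T=cv2.imread("pics/top0.png");S=cv2.imread("pics/side0.png")
cv2.imwrite("pics/plT.png",cv2.resize(T[125:255,262:352],None,fx=4.6,fy=4.6,interpolation=cv2.INTER_CUBIC))
o=observe();print(R.from_rotvec(o['ee_rot']).as_matrix())
```

```text
[398.435 281.81 ] [262.13385965 327.57245614] [ 0.44643637 -0.11677327  0.09769916] 0.0018229871828884896
[ 0.44735877 -0.11665861  0.098     ] [ 0.44555737 -0.11709652  0.098     ]
0.06 [ 0.45746434 -0.05992267  0.06      ] 0.05762890086014953 79.90062007821756
0.068 [ 0.45769781 -0.05905784  0.068     ] 0.058521323344441406 79.82405656844597
0.078 [ 0.45798965 -0.0579768   0.078     ] 0.05963699345365813 79.73157471990265
80.20097959114668
stand yaw -6.102702945753079 0.09458540532544078
[[-4.78443191e-04 -9.56015010e-01  2.93317358e-01]
 [-1.98338274e-03  2.93317722e-01  9.56012960e-01]
 [-9.99997919e-01 -1.24362692e-04 -2.03647953e-03]]
```

View pics/plT.png

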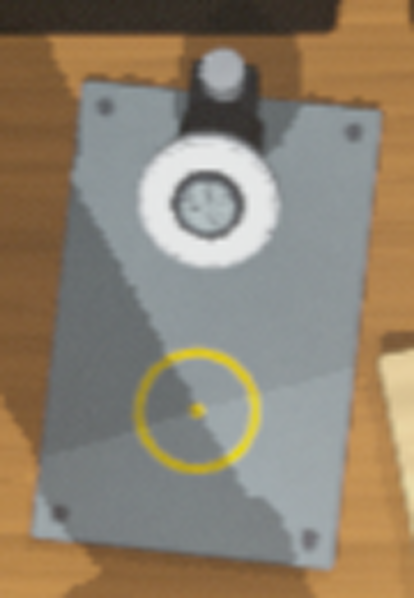

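The handled ochre mug is at top (398,282), with its handle tip at (373,277). The plain cups at (385,226), (440,216) and (450,268) have no handle, and the look-alike at (278,288) is blue, so I rule those out. The crop confirms it.

Moves only allow a spin about the tool's x, and the tool points down, so a 35° tip isn't directly commandable. Before gripping anything, I'll check in free air what the arm does at the edge of its reach ("approached as far as the arm can").

arm_command:
  series:
    - [-0.1,0,0,0,0]
    - [-0.2,0,0,0,0]
    - [-0.3,0,0,0,0]
    - [-0.4,0,0,0,0]
    - [-0.5,0,0,0,0]
    - [-0.6,0,0,0,0]
    - [-0.7,0,0,0,0]
    - [-0.7,0,0,0,0]
    - [-0.7,0,0,0,0]
    - [-0.7,0,0,0,0]
    - [-0.7,0,0,0,0]
    - [-0.7,0,0,0,0]
    - [-0.7,0,0,0,0]
    - [-0.7,0,0,0,0]
    - [-0.7,0,0,0,0]
    - [-0.7,0,0,0,0]
    - [-0.7,0,0,0,0]
    - [-0.7,0,0,0,0]
  force: 40

```text
time_s: 1.6
eef_pos: [0.193, 0.6424, 0.8088]
ee_rot: [-0.935, 1.277, 1.023]
ft_force: [-0.9, 2.6, -1.0]
opening: 0.0853
```

Run:
```python
from h import *
o=observe();print(o['time_s'],o['q'].round(3),o['eef_pos'].round(4));print(R.from_rotvec(o['ee_rot']).as_matrix().round(3))
```

```text
1.6 [-1.536  0.443  0.509  0.586 -0.268  2.073  0.057] [0.193  0.6424 0.8088]
[[ 0.013 -0.956  0.292]
 [ 0.076  0.292  0.953]
 [-0.997  0.009  0.076]]
```

arm_command:
  series:
    - [0.04,0,0,0,0]
    - [0.08,0,0,0,0]
    - [0.12,0,0,0,0]
    - [0.15,0,0,0,0]
    - [0.15,0,0,0,0]
    - [0.15,0,0,0,0]

```text
time_s: 2.1
eef_pos: [0.1954, 0.6532, 0.6616]
ee_rot: [-0.935, 1.273, 1.02]
ft_force: [0.6, -0.7, 1.9]
opening: 0.0855
```

Run:
```python
from h import *
o=observe();print(o['time_s'],o['q'].round(3),o['eef_pos'].round(4));print(R.from_rotvec(o['ee_rot']).as_matrix().round(3))
```

```text
2.1 [-1.657  0.346  0.513  1.082 -0.181  1.674  0.07 ] [0.1954 0.6532 0.6616]
[[ 0.018 -0.956  0.293]
 [ 0.078  0.294  0.953]
 [-0.997  0.005  0.08 ]]
```

Reach-limit tilts persist as the new commanded pose, so the tip can be made at the edge of reach. Next I'll find out how to tilt the other way, by retracting inward, and use that to take out this 4.6° tilt.

arm_command:
  series:
    - [0.04,0,0,0,0]
    - [0.08,0,0,0,0]
    - [0.12,0,-0.02,0,0]
    - [0.16,0,-0.06,0,0]
    - [0.2,0,-0.1,0,0]
    - [0.24,0,-0.13,0,0]
    - [0.28,0,-0.16,0,0]
    - [0.3,0,-0.2,0,0]
    - [0.3,0,-0.24,0,0]
    - [0.3,0,-0.28,0,0]
    - [0.3,0,-0.3,0,0]
    - [0.3,0,-0.3,0,0]
    - [0.3,0,-0.3,0,0]

```text
time_s: 3.18
eef_pos: [0.1152, 0.3922, 0.341]
ee_rot: [-0.928, 1.267, 1.022]
ft_force: [-0.7, 0.3, -0.1]
opening: 0.0853
```

```bash
cat > st.py <<'E'
from h import *
o=observe();M=R.from_rotvec(o['ee_rot']).as_matrix();x=M[:,0];z=M[:,2]
print("t",o['time_s'],"q",o['q'].round(3),"p",o['eef_pos'].round(4),"F",o['ft_force'].round(1),"op",round(o['opening'],4));print(M.round(3))
print("tilt",np.degrees(np.arccos(-x[2])).round(2),"az",np.degrees(np.arctan2(x[1],x[0])).round(1),"jaw az",np.degrees(np.arctan2(z[1],z[0])).round(1))
E
python3 st.py
```

```text
t 3.1833 q [-1.856 -0.016  0.456  2.204  0.016  0.864 -0.139] p [0.1152 0.3922 0.341 ] F [-0.7  0.3 -0.1] op 0.0853
[[ 0.02  -0.955  0.294]
 [ 0.086  0.295  0.952]
 [-0.996  0.006  0.088]]
tilt 5.06 az 76.9 jaw az 72.8
```

arm_command:
  series:
    - [0,0,-0.03,0,0]
    - [0,0,-0.06,0,0]
    - [0,0,-0.09,0,0]
    - [0,0,-0.12,0,0]
    - [0,0,-0.14,0,0]
    - [0,0,-0.14,0,0]
    - [0,0,-0.14,0,0]

```text
time_s: 3.77
eef_pos: [0.0746, 0.2645, 0.3301]
ee_rot: [-0.924, 1.262, 1.025]
ft_force: [0.4, 0.5, 0.4]
opening: 0.0853
```

```bash
python3 st.py
```

```text
t 3.7667 q [-1.884 -0.268  0.306  2.414  0.132  0.895 -0.392] p [0.0746 0.2645 0.3301] F [0.4 0.5 0.4] op 0.0853
[[ 0.022 -0.955  0.295]
 [ 0.092  0.295  0.951]
 [-0.995  0.007  0.095]]
tilt 5.45 az 76.8 jaw az 72.8
```

arm_command:
  series:
    - [0.03,0,0,0,0]
    - [0.06,0,0,0,0]
    - [0.09,0,0,0,0]
    - [0.12,0,0,0,0]
    - [0.14,0,0,0,0]
    - [0.14,0,0,0,0]
    - [0.14,0,0,0,0]

```text
time_s: 4.35
eef_pos: [0.0844, 0.2724, 0.2577]
ee_rot: [-0.964, 1.228, 0.976]
ft_force: [1.1, -0.1, -0.5]
opening: 0.0857
```

```bash
python3 st.py
```

```text
t 4.35 q [-0.982 -0.065 -0.49   2.492  0.072  0.632 -0.257] p [0.0844 0.2724 0.2577] F [ 1.1 -0.1 -0.5] op 0.0857
[[ 0.08  -0.953  0.291]
 [ 0.068  0.296  0.953]
 [-0.994 -0.057  0.089]]
tilt 6.04 az 40.4 jaw az 73.0
```

```bash
cat > plan.py <<'E'
from h import *
import sys
def plan(goal,n,yaw=0,cyl=True,hand=0,hold=0,e=True):
    """world goal TCP (x,y,z), n rows; yaw deg world -> spin=-yaw"""
    o=observe();M=R.from_rotvec(o['ee_rot']).as_matrix();p=o['eef_pos'];g=np.array(goal,float)
    c=lambda p:np.array([np.hypot(p[0],p[1]),np.arctan2(p[1],p[0]),p[2]])
    out=[];prev=p
    for i in range(1,n+1):
        s=i/n
        if e: s=s
        if cyl:
            a=c(p)*(1-s)+c(g)*s;w=np.array([a[0]*np.cos(a[1]),a[0]*np.sin(a[1]),a[2]])
        else: w=p*(1-s)+g*s
        d=M.T@(w-p);out.append([*(float(v) for v in d.round(3)),round(-np.radians(yaw)*s,3),hand]);st=np.linalg.norm(w-prev);prev=w
    print(out,"step",round(st*1000,1),"spin/row",round(np.radians(yaw)/n,3))
if __name__=="__main__":
    exec(sys.argv[1])
E
python3 plan.py "plan((0.5,-0.1,0.6),20,-100)"
```

```text
[[-0.015, -0.023, 0.012, np.float64(0.087), 0], [-0.03, -0.047, 0.022, np.float64(0.175), 0], [-0.045, -0.072, 0.03, np.float64(0.262), 0], [-0.06, -0.099, 0.036, np.float64(0.349), 0], [-0.075, -0.127, 0.04, np.float64(0.436), 0], [-0.091, -0.156, 0.042, np.float64(0.524), 0], [-0.106, -0.185, 0.041, np.float64(0.611), 0], [-0.122, -0.215, 0.038, np.float64(0.698), 0], [-0.138, -0.245, 0.032, np.float64(0.785), 0], [-0.154, -0.275, 0.024, np.float64(0.873), 0], [-0.171, -0.305, 0.013, np.float64(0.96), 0], [-0.188, -0.335, -0.001, np.float64(1.047), 0], [-0.205, -0.364, -0.017, np.float64(1.134), 0], [-0.222, -0.392, -0.037, np.float64(1.222), 0], [-0.24, -0.418, -0.058, np.float64(1.309), 0], [-0.258, -0.444, -0.083, np.float64(1.396), 0], [-0.276, -0.467, -0.11, np.float64(1.484), 0], [-0.294, -0.489, -0.139, np.float64(1.571), 0], [-0.313, -0.509, -0.17, np.float64(1.658), 0], [-0.333, -0.526, -0.204, np.float64(1.745), 0]] step 42.3 spin/row -0.087
```

arm_command:
  series:
    - [-0.02,-0.02,0.01,0.09,0]
    - [-0.04,-0.05,0.02,0.18,0]
    - [-0.06,-0.07,0.03,0.26,0]
    - [-0.08,-0.1,0.035,0.35,0]
    - [-0.1,-0.13,0.04,0.44,0]
    - [-0.12,-0.16,0.04,0.52,0]
    - [-0.13,-0.18,0.04,0.61,0]
    - [-0.15,-0.21,0.04,0.7,0]
    - [-0.16,-0.24,0.03,0.78,0]
    - [-0.18,-0.27,0.02,0.87,0]
    - [-0.19,-0.3,0.01,0.96,0]
    - [-0.2,-0.33,0,1.05,0]
    - [-0.22,-0.36,-0.02,1.13,0]
    - [-0.23,-0.39,-0.04,1.22,0]
    - [-0.25,-0.42,-0.06,1.31,0]
    - [-0.26,-0.44,-0.08,1.4,0]
    - [-0.28,-0.47,-0.11,1.48,0]
    - [-0.3,-0.49,-0.14,1.57,0]
    - [-0.32,-0.51,-0.17,1.66,0]
    - [-0.33,-0.53,-0.2,1.75,0]

```text
time_s: 6.02
eef_pos: [0.508, -0.1027, 0.6033]
ee_rot: [0.436, 1.465, -0.31]
ft_force: [0.3, -0.6, 0.2]
opening: 0.0858
```

```bash
sed -i 's/round(-np.radians(yaw)\*s,3)/float(round(-np.radians(yaw)*s,2))/' plan.py; python3 st.py; python3 plan.py "plan((-0.25,-0.43,0.68),18,-50)"
```

```text
t 6.0167 q [-0.226  0.038  0.405  1.552 -0.091  1.478 -0.298] p [ 0.508  -0.1027  0.6033] F [ 0.3 -0.6  0.2] op 0.0858
[[ 0.089  0.458  0.884]
 [ 0.061  0.884 -0.464]
 [-0.994  0.095  0.05 ]]
tilt 6.16 az 34.4 jaw az -27.7
[[-0.009, -0.053, 0.012, 0.05, 0], [-0.018, -0.106, 0.017, 0.1, 0], [-0.027, -0.16, 0.018, 0.15, 0], [-0.037, -0.213, 0.012, 0.19, 0], [-0.047, -0.265, 0.001, 0.24, 0], [-0.057, -0.316, -0.016, 0.29, 0], [-0.067, -0.364, -0.038, 0.34, 0], [-0.077, -0.41, -0.064, 0.39, 0], [-0.087, -0.452, -0.096, 0.44, 0], [-0.096, -0.491, -0.132, 0.48, 0], [-0.106, -0.526, -0.171, 0.53, 0], [-0.115, -0.556, -0.214, 0.58, 0], [-0.124, -0.581, -0.26, 0.63, 0], [-0.133, -0.602, -0.309, 0.68, 0], [-0.141, -0.617, -0.359, 0.73, 0], [-0.149, -0.627, -0.41, 0.78, 0], [-0.156, -0.631, -0.462, 0.82, 0], [-0.163, -0.629, -0.515, 0.87, 0]] step 52.7 spin/row -0.048
```

```bash
python3 plan.py "plan((-0.24,-0.38,0.68),20,-60)"
```

```text
[[-0.008, -0.049, 0.008, 0.05, 0], [-0.016, -0.098, 0.012, 0.1, 0], [-0.025, -0.147, 0.011, 0.16, 0], [-0.034, -0.195, 0.005, 0.21, 0], [-0.043, -0.242, -0.005, 0.26, 0], [-0.052, -0.287, -0.02, 0.31, 0], [-0.06, -0.33, -0.04, 0.37, 0], [-0.069, -0.371, -0.063, 0.42, 0], [-0.078, -0.409, -0.09, 0.47, 0], [-0.087, -0.444, -0.12, 0.52, 0], [-0.096, -0.476, -0.154, 0.58, 0], [-0.104, -0.504, -0.19, 0.63, 0], [-0.112, -0.529, -0.228, 0.68, 0], [-0.12, -0.549, -0.269, 0.73, 0], [-0.127, -0.565, -0.311, 0.79, 0], [-0.135, -0.577, -0.354, 0.84, 0], [-0.141, -0.584, -0.398, 0.89, 0], [-0.148, -0.587, -0.442, 0.94, 0], [-0.154, -0.586, -0.486, 0.99, 0], [-0.159, -0.581, -0.529, 1.05, 0]] step 43.9 spin/row -0.052
```

arm_command:
  series:
    - [-0.01,-0.04,0.01,0.05,0]
    - [-0.02,-0.08,0.01,0.1,0]
    - [-0.03,-0.12,0.01,0.15,0]
    - [-0.03,-0.16,0.01,0.2,0]
    - [-0.04,-0.2,0,0.25,0]
    - [-0.05,-0.24,0,0.3,0]
    - [-0.05,-0.28,-0.01,0.35,0]
    - [-0.06,-0.32,-0.03,0.4,0]
    - [-0.07,-0.36,-0.05,0.45,0]
    - [-0.07,-0.4,-0.08,0.5,0]
    - [-0.08,-0.43,-0.1,0.55,0]
    - [-0.09,-0.46,-0.13,0.6,0]
    - [-0.1,-0.48,-0.16,0.65,0]
    - [-0.1,-0.51,-0.2,0.7,0]
    - [-0.11,-0.53,-0.23,0.75,0]
    - [-0.12,-0.55,-0.27,0.8,0]
    - [-0.13,-0.56,-0.31,0.85,0]
    - [-0.14,-0.57,-0.35,0.9,0]
    - [-0.15,-0.58,-0.39,0.95,0]
    - [-0.15,-0.58,-0.43,1.0,0]

```text
time_s: 7.68
eef_pos: [-0.1403, -0.4336, 0.679]
ee_rot: [1.216, 1.23, -1.061]
ft_force: [0.9, 0.5, 0.2]
opening: 0.0857
```

```bash
python3 st.py; python3 plan.py "plan((-0.25,-0.38,1.0),9,-10)"
```

```text
t 7.6833 q [ 0.646 -0.004  1.201  1.425 -0.055  1.792  0.356] p [-0.1403 -0.4336  0.679 ] F [0.9 0.5 0.2] op 0.0857
[[ 0.075  0.993  0.092]
 [ 0.055  0.088 -0.995]
 [-0.996  0.08  -0.048]]
tilt 5.34 az 36.3 jaw az -84.7
[[-0.036, -0.01, -0.007, 0.02, 0], [-0.072, -0.019, -0.015, 0.04, 0], [-0.109, -0.028, -0.023, 0.06, 0], [-0.145, -0.037, -0.032, 0.08, 0], [-0.181, -0.046, -0.04, 0.1, 0], [-0.217, -0.054, -0.049, 0.12, 0], [-0.253, -0.063, -0.059, 0.14, 0], [-0.289, -0.071, -0.069, 0.16, 0], [-0.325, -0.079, -0.079, 0.17, 0]] step 38.2 spin/row -0.019
```

arm_command:
  series:
    - [-0.04,-0.02,-0.01,0.02,0]
    - [-0.08,-0.04,-0.02,0.04,0]
    - [-0.12,-0.06,-0.03,0.06,0]
    - [-0.15,-0.08,-0.04,0.08,0]
    - [-0.18,-0.1,-0.05,0.1,0]
    - [-0.2,-0.1,-0.05,0.1,0]

```text
time_s: 8.18
eef_pos: [-0.2284, -0.4214, 0.7862]
ee_rot: [1.288, 1.203, -1.112]
ft_force: [-0.8, -0.6, -0.4]
opening: 0.0858
```

```bash
python3 st.py
```

```text
t 8.1833 q [ 1.432  0.141  0.733  1.068 -0.139  2.064  0.543] p [-0.2284 -0.4214  0.7862] F [-0.8 -0.6 -0.4] op 0.0858
[[ 0.078  0.997  0.011]
 [ 0.067  0.006 -0.998]
 [-0.995  0.079 -0.066]]
tilt 5.92 az 40.5 jaw az -89.3
```

arm_command:
  series:
    - [-0.03,-0.04,-0.03,0,0]
    - [-0.06,-0.07,-0.06,0,0]
    - [-0.09,-0.08,-0.07,0,0]
    - [-0.12,-0.09,-0.07,0,0]
    - [-0.15,-0.09,-0.07,0,0]

```text
time_s: 8.6
eef_pos: [-0.3059, -0.3631, 0.8078]
ee_rot: [1.251, 1.195, -1.152]
ft_force: [0.1, 0.4, 0.6]
opening: 0.085
```

```bash
python3 st.py
```

```text
t 8.6 q [ 1.868  0.114  0.405  1.019 -0.074  2.074  0.672] p [-0.3059 -0.3631  0.8078] F [0.1 0.4 0.6] op 0.085
[[ 0.052  0.999  0.007]
 [ 0.03   0.005 -1.   ]
 [-0.998  0.052 -0.03 ]]
tilt 3.44 az 29.8 jaw az -89.6
```

Pushing up at the limit works: tilt is down from 5.9° to 3.4°. I'll keep going.

arm_command:
  series:
    - [-0.03,-0.01,-0.02,0,0]
    - [-0.06,-0.02,-0.03,0,0]
    - [-0.08,-0.02,-0.03,0,0]
    - [-0.1,-0.02,-0.03,0,0]

```text
time_s: 8.93
eef_pos: [-0.3232, -0.3362, 0.8259]
ee_rot: [1.21, 1.195, -1.185]
ft_force: [-0.8, -0.7, -0.0]
opening: 0.0851
```

```bash
python3 st.py
```

```text
t 8.9333 q [ 1.83   0.093  0.511  1.    -0.073  2.073  0.745] p [-0.3232 -0.3362  0.8259] F [-0.8 -0.7 -0. ] op 0.0851
[[ 0.023  1.     0.011]
 [-0.002  0.011 -1.   ]
 [-1.     0.023  0.003]]
tilt 1.35 az -5.9 jaw az -89.4
```

arm_command:
  series:
    - [0,-0.04,-0.04,0,0]
    - [0,-0.07,-0.08,0,0]
    - [-0.02,-0.08,-0.1,0,0]
    - [-0.03,-0.08,-0.1,0,0]

```text
time_s: 9.27
eef_pos: [-0.4061, -0.2317, 0.8322]
ee_rot: [1.203, 1.2, -1.209]
ft_force: [0.3, 0.5, 1.7]
opening: 0.0855
```

```bash
python3 st.py
```

```text
t 9.2667 q [ 2.068  0.094  0.565  0.987 -0.069  2.074  1.029] p [-0.4061 -0.2317  0.8322] F [0.3 0.5 1.7] op 0.0855
[[ 0.005  1.     0.002]
 [-0.009  0.002 -1.   ]
 [-1.     0.005  0.009]]
tilt 0.6 az -64.0 jaw az -89.9
```

```bash
python3 plan.py "plan((0.05,-0.45,0.6),16,30)"
```

```text
[[0.015, 0.019, 0.028, -0.03, 0], [0.03, 0.039, 0.055, -0.07, 0], [0.045, 0.061, 0.08, -0.1, 0], [0.059, 0.086, 0.104, -0.13, 0], [0.074, 0.111, 0.125, -0.16, 0], [0.089, 0.138, 0.145, -0.2, 0], [0.104, 0.167, 0.162, -0.23, 0], [0.119, 0.196, 0.178, -0.26, 0], [0.133, 0.227, 0.191, -0.29, 0], [0.148, 0.258, 0.202, -0.33, 0], [0.163, 0.29, 0.21, -0.36, 0], [0.178, 0.323, 0.216, -0.39, 0], [0.192, 0.356, 0.22, -0.43, 0], [0.207, 0.389, 0.222, -0.46, 0], [0.222, 0.422, 0.221, -0.49, 0], [0.236, 0.455, 0.217, -0.52, 0]] step 36.0 spin/row 0.033
```

arm_command:
  series:
    - [0.02,0.02,0.03,-0.03,0]
    - [0.04,0.04,0.05,-0.07,0]
    - [0.05,0.06,0.08,-0.1,0]
    - [0.07,0.09,0.1,-0.13,0]
    - [0.08,0.11,0.12,-0.16,0]
    - [0.1,0.14,0.14,-0.2,0]
    - [0.11,0.17,0.16,-0.23,0]
    - [0.13,0.2,0.18,-0.26,0]
    - [0.14,0.23,0.19,-0.29,0]
    - [0.15,0.26,0.2,-0.33,0]
    - [0.17,0.29,0.21,-0.36,0]
    - [0.18,0.32,0.22,-0.39,0]
    - [0.2,0.36,0.22,-0.43,0]
    - [0.21,0.39,0.22,-0.46,0]
    - [0.22,0.42,0.22,-0.49,0]
    - [0.24,0.46,0.22,-0.52,0]

```text
time_s: 10.6
eef_pos: [0.0604, -0.4543, 0.5994]
ee_rot: [0.799, 1.402, -0.814]
ft_force: [0.1, -1.3, 0.1]
opening: 0.0854
```

```bash
python3 st.py;python3 plan.py "plan((0.446,-0.117,0.3),17,50)"
```

```text
t 10.6 q [ 1.412 -0.018 -0.068  1.611 -0.005  1.534  0.307] p [ 0.0604 -0.4543  0.5994] F [ 0.1 -1.3  0.1] op 0.0854
[[ 0.007  0.861  0.509]
 [-0.014  0.509 -0.861]
 [-1.    -0.001  0.016]]
tilt 0.91 az -64.6 jaw az -59.4
[[0.018, 0.03, 0.011, -0.05, 0], [0.035, 0.06, 0.021, -0.1, 0], [0.053, 0.091, 0.028, -0.15, 0], [0.071, 0.123, 0.033, -0.21, 0], [0.088, 0.155, 0.035, -0.26, 0], [0.106, 0.186, 0.036, -0.31, 0], [0.124, 0.218, 0.034, -0.36, 0], [0.141, 0.25, 0.03, -0.41, 0], [0.159, 0.282, 0.024, -0.46, 0], [0.176, 0.313, 0.016, -0.51, 0], [0.193, 0.343, 0.005, -0.56, 0], [0.211, 0.373, -0.007, -0.62, 0], [0.228, 0.401, -0.022, -0.67, 0], [0.245, 0.429, -0.038, -0.72, 0], [0.263, 0.455, -0.057, -0.77, 0], [0.28, 0.48, -0.077, -0.82, 0], [0.297, 0.504, -0.099, -0.87, 0]] step 36.6 spin/row 0.051
```

arm_command:
  series:
    - [0.02,0.03,0.01,-0.05,0]
    - [0.035,0.06,0.02,-0.1,0]
    - [0.05,0.09,0.03,-0.15,0]
    - [0.07,0.12,0.03,-0.2,0]
    - [0.09,0.155,0.035,-0.25,0]
    - [0.1,0.19,0.035,-0.3,0]
    - [0.12,0.22,0.035,-0.35,0]
    - [0.14,0.25,0.03,-0.4,0]
    - [0.16,0.28,0.025,-0.45,0]
    - [0.175,0.31,0.015,-0.5,0]
    - [0.19,0.34,0.005,-0.55,0]
    - [0.21,0.37,-0.005,-0.6,0]
    - [0.23,0.4,-0.02,-0.65,0]
    - [0.245,0.43,-0.04,-0.7,0]
    - [0.26,0.455,-0.055,-0.76,0]
    - [0.28,0.48,-0.075,-0.82,0]
    - [0.297,0.504,-0.099,-0.86,0]
    - [0.297,0.504,-0.099,-0.86,0]
    - [0.297,0.504,-0.099,-0.86,0]

```text
time_s: 12.18
eef_pos: [0.4447, -0.1124, 0.2993]
ee_rot: [0.128, 1.561, -0.142]
ft_force: [0.3, -0.9, -0.1]
opening: 0.0854
```

```bash
python3 st.py;python3 plan.py "plan((0.446,-0.117,0.15),4,0,False)"
```

```text
t 12.1833 q [ 0.707  0.21  -0.655  2.094  0.176  0.883 -0.22 ] p [ 0.4447 -0.1124  0.2993] F [ 0.3 -0.9 -0.1] op 0.0854
[[ 0.004  0.171  0.985]
 [-0.009  0.985 -0.171]
 [-1.    -0.008  0.006]]
tilt 0.57 az -64.0 jaw az -9.8
[[0.037, -0.001, 0.0, -0.0, 0], [0.075, -0.002, 0.001, -0.0, 0], [0.112, -0.002, 0.001, -0.0, 0], [0.149, -0.003, 0.001, -0.0, 0]] step 37.3 spin/row 0.0
```

arm_command:
  series:
    - [0.03,-0.002,0.001,0,0]
    - [0.06,-0.004,0.001,0,0]
    - [0.09,-0.004,0.001,0,0]
    - [0.12,-0.004,0.001,0,0]
    - [0.14,-0.004,0.001,0,0]
    - [0.15,-0.004,0.001,0,0]
    - [0.15,-0.004,0.001,0,0]
    - [0.15,-0.004,0.001,0,0]

```text
time_s: 12.85
eef_pos: [0.446, -0.1223, 0.1508]
ee_rot: [0.132, 1.558, -0.15]
ft_force: [-0.0, 0.2, 0.2]
opening: 0.0853
```

```bash
python3 st.py
python3 - <<'E'
from h import *
o=observe();M=R.from_rotvec(o['ee_rot']).as_matrix();print("to go tool",(M.T@(np.array([.4464,-.1169,.040])-o['eef_pos'])).round(4))
T=snapshot("top");S=snapshot("side")
cv2.imwrite("pics/preg.png",np.hstack([cv2.resize(T[200:330,335:465],(400,400)),cv2.resize(S[250:400,190:340],(400,400))]))
E
```

```text
t 12.85 q [ 0.566  0.436 -0.518  2.243  0.435  0.549 -0.467] p [ 0.446  -0.1223  0.1508] F [-0.   0.2  0.2] op 0.0853
[[ 0.007  0.179  0.984]
 [-0.012  0.984 -0.179]
 [-1.    -0.01   0.009]]
tilt 0.78 az -60.4 jaw az -10.3
to go tool [ 0.1107  0.0066 -0.0015]
```

View pics/preg.png

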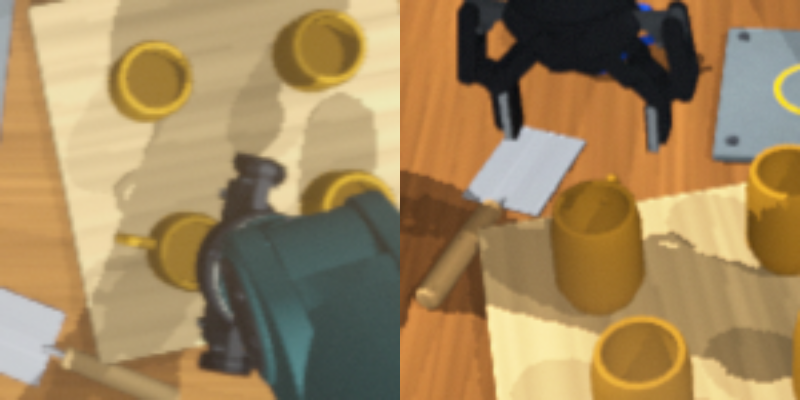

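arm_command:
  series:
    - [0.02,0.006,-0.001,0,0]
    - [0.04,0.006,-0.001,0,0]
    - [0.05,0.006,-0.001,0,0]
    - [0.05,0.006,-0.001,0,0]
    - [0.05,0.006,-0.001,0,0]

```text
time_s: 13.37
eef_pos: [0.446, -0.1168, 0.1009]
ee_rot: [0.132, 1.558, -0.15]
ft_force: [0.0, 0.0, 0.2]
opening: 0.0857
```

```bash
cat > togo.py <<'E'
from h import *
import sys
o=observe();M=R.from_rotvec(o['ee_rot']).as_matrix();print("to go tool",(M.T@(np.array(eval(sys.argv[1]))-o['eef_pos'])).round(4))
E
python3 st.py; python3 togo.py ".4464,-.1169,.040"
```

```text
t 13.3667 q [ 0.473  0.518 -0.424  2.281  0.542  0.429 -0.579] p [ 0.446  -0.1168  0.1009] F [0.  0.  0.2] op 0.0857
[[ 0.007  0.179  0.984]
 [-0.012  0.984 -0.178]
 [-1.    -0.011  0.009]]
tilt 0.81 az -61.2 jaw az -10.3
to go tool [ 0.0609  0.0006 -0.0001]
```

arm_command:
  series:
    - [0.02,0.0,0,0,0]
    - [0.04,0.0,0,0,0]
    - [0.055,0.001,0,0,0]
    - [0.061,0.001,0,0,0]
    - [0.061,0.001,0,0,0]
    - [0.061,0.001,0,0,0]

```text
time_s: 13.87
eef_pos: [0.4468, -0.1165, 0.0401]
ee_rot: [0.132, 1.558, -0.15]
ft_force: [-0.5, -0.7, 0.1]
opening: 0.0856
```

```bash
python3 st.py; python3 togo.py ".4464,-.1169,.040"
```

```text
t 13.8667 q [ 0.35   0.626 -0.268  2.309  0.669  0.271 -0.698] p [ 0.4468 -0.1165  0.0401] F [-0.5 -0.7  0.1] op 0.0856
[[ 0.007  0.178  0.984]
 [-0.012  0.984 -0.178]
 [-1.    -0.011  0.009]]
tilt 0.82 az -59.0 jaw az -10.3
to go tool [ 0.0001 -0.0005 -0.0003]
```

arm_command:
  series:
    - [0,0,0,0,1]
    - [0,0,0,0,1]
    - [0,0,0,0,1]
    - [0,0,0,0,1]
    - [0,0,0,0,1]
    - [0,0,0,0,1]
    - [0,0,0,0,1]
    - [0,0,0,0,1]
  force: 50

```text
time_s: 14.53
eef_pos: [0.4472, -0.1166, 0.0411]
ee_rot: [0.131, 1.556, -0.15]
ft_force: [-1.8, 0.2, 12.1]
opening: 0.0595
```

```bash
python3 st.py
```

```text
t 14.5333 q [ 0.351  0.624 -0.269  2.309  0.67   0.272 -0.699] p [ 0.4472 -0.1166  0.0411] F [-1.8  0.2 12.1] op 0.0595
[[ 0.009  0.179  0.984]
 [-0.013  0.984 -0.179]
 [-1.    -0.011  0.011]]
tilt 0.9 az -55.2 jaw az -10.3
```

arm_command:
  series:
    - [-0.02,0,0,0,1]
    - [-0.05,0,0,0,1]
    - [-0.09,0,0,0,1]
    - [-0.13,0,0,0,1]
    - [-0.17,0,0,0,1]
    - [-0.21,0,0,0,1]
    - [-0.24,0,0,0,1]
    - [-0.25,0,0,0,1]
    - [-0.25,0,0,0,1]

```text
time_s: 15.28
eef_pos: [0.446, -0.1137, 0.2922]
ee_rot: [0.131, 1.553, -0.152]
ft_force: [-0.4, -0.5, -2.4]
opening: 0.0592
```

```bash
python3 st.py;python3 plan.py "plan((0.615,0.107,0.27),12,-86,False)"
python3 - <<'E'
from h import *
T=snapshot("top");S=snapshot("side")
cv2.imwrite("pics/lift.png",np.hstack([cv2.resize(T[165:325,295:495],(500,400)),cv2.resize(S[130:400,170:340],(252,400))]))
E
```

```text
t 15.2833 q [ 0.733  0.223 -0.689  2.104  0.205  0.862 -0.257] p [ 0.446  -0.1137  0.2922] F [-0.4 -0.5 -2.4] op 0.0592
[[ 0.012  0.179  0.984]
 [-0.015  0.984 -0.179]
 [-1.    -0.012  0.015]]
tilt 1.1 az -50.3 jaw az -10.3
[[0.002, 0.021, 0.011, 0.13, 0], [0.004, 0.041, 0.021, 0.25, 0], [0.005, 0.062, 0.032, 0.38, 0], [0.007, 0.083, 0.042, 0.5, 0], [0.009, 0.103, 0.053, 0.63, 0], [0.011, 0.124, 0.063, 0.75, 0], [0.012, 0.145, 0.074, 0.88, 0], [0.014, 0.165, 0.084, 1.0, 0], [0.016, 0.186, 0.095, 1.13, 0], [0.018, 0.206, 0.105, 1.25, 0], [0.019, 0.227, 0.116, 1.38, 0], [0.021, 0.248, 0.126, 1.5, 0]] step 23.2 spin/row -0.125
```

View pics/lift.png

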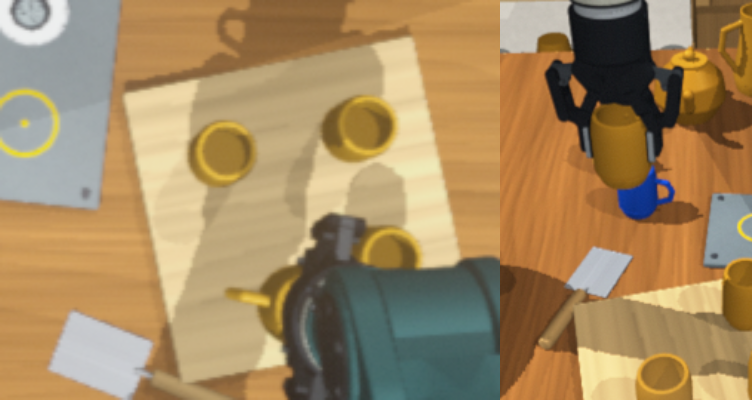

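arm_command:
  series:
    - [0,0.02,0.01,0.1,1]
    - [0,0.04,0.02,0.2,1]
    - [0,0.06,0.03,0.3,1]
    - [0,0.08,0.04,0.4,1]
    - [0,0.1,0.05,0.5,1]
    - [0,0.12,0.06,0.6,1]
    - [0,0.14,0.07,0.7,1]
    - [0,0.16,0.08,0.8,1]
    - [0,0.18,0.09,0.9,1]
    - [0,0.2,0.1,1.0,1]
    - [0.01,0.22,0.11,1.1,1]
    - [0.01,0.235,0.12,1.2,1]
    - [0.01,0.247,0.126,1.3,1]
    - [0.01,0.247,0.126,1.4,1]
    - [0.01,0.247,0.126,1.5,1]
    - [0.01,0.247,0.126,1.5,1]
    - [0.01,0.247,0.126,1.5,1]

```text
time_s: 16.8
eef_pos: [0.6111, 0.1068, 0.2748]
ee_rot: [1.277, 1.146, -1.291]
ft_force: [0.3, 0.3, -1.2]
opening: 0.0591
```

```bash
python3 st.py;python3 togo.py "0.6154,0.1072,0.232"
python3 - <<'E'
from h import *
T=snapshot("top");S=snapshot("side")
cv2.imwrite("pics/vpT.png",T);cv2.imwrite("pics/vpS.png",S)
cv2.imwrite("pics/vp1.png",np.hstack([cv2.resize(T[120:280,240:400],(400,400),interpolation=cv2.INTER_CUBIC),cv2.resize(S[130:310,270:450],(400,400),interpolation=cv2.INTER_CUBIC)]))
E
```

```text
t 16.8 q [ 0.012  0.434 -0.366  1.799  0.203  0.947 -2.119] p [0.6111 0.1068 0.2748] F [ 0.3  0.3 -1.2] op 0.0591
[[ 0.001  0.994 -0.105]
 [-0.014 -0.105 -0.994]
 [-1.     0.002  0.013]]
tilt 0.78 az -85.5 jaw az -96.0
to go tool [ 0.0428  0.0041 -0.0014]
```

View pics/vp1.png

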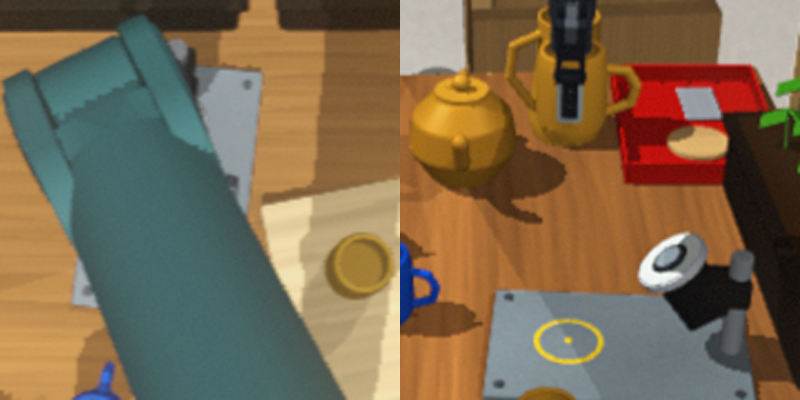

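arm_command:
  series:
    - [0.02,0.004,-0.001,0,1]
    - [0.035,0.004,-0.001,0,1]
    - [0.043,0.004,-0.001,0,1]
    - [0.043,0.004,-0.001,0,1]
    - [0.043,0.004,-0.001,0,1]

```text
time_s: 17.32
eef_pos: [0.6167, 0.1068, 0.2344]
ee_rot: [1.282, 1.143, -1.29]
ft_force: [-0.0, 0.4, -1.5]
opening: 0.0593
```

```bash
python3 st.py;python3 togo.py "0.6154,0.1072,0.232"
python3 - <<'E'
from h import *
S=snapshot("side");cv2.imwrite("pics/vpS2.png",S)
for P in([.6154,.1072,.21],[.6154,.1072,.25],[.6154,.1072,.29]):print(proj("side",P))
c=cv2.resize(S[130:250,300:420],(600,600),interpolation=cv2.INTER_CUBIC)
for P in([.6154,.1072,.21],[.6154,.1072,.25],[.6154,.1072,.29]):
    u=(proj("side",P)-[300,130]+.5)*5;cv2.circle(c,tuple(int(v) for v in u),3,(0,0,255),-1)
cv2.imwrite("pics/vp2.png",c)
E
```

```text
t 17.3167 q [ 2.000e-03  4.820e-01 -3.540e-01  1.829e+00  2.290e-01  8.690e-01
 -2.142e+00] p [0.6167 0.1068 0.2344] F [-0.   0.4 -1.5] op 0.0593
[[ 0.005  0.994 -0.108]
 [-0.012 -0.108 -0.994]
 [-1.     0.006  0.012]]
tilt 0.75 az -67.6 jaw az -96.2
to go tool [ 0.0024 -0.0014 -0.0003]
[347.90376058 206.72447105]
[348.45457729 189.34982389]
[349.0300151  171.19854309]
```

View pics/vp2.png

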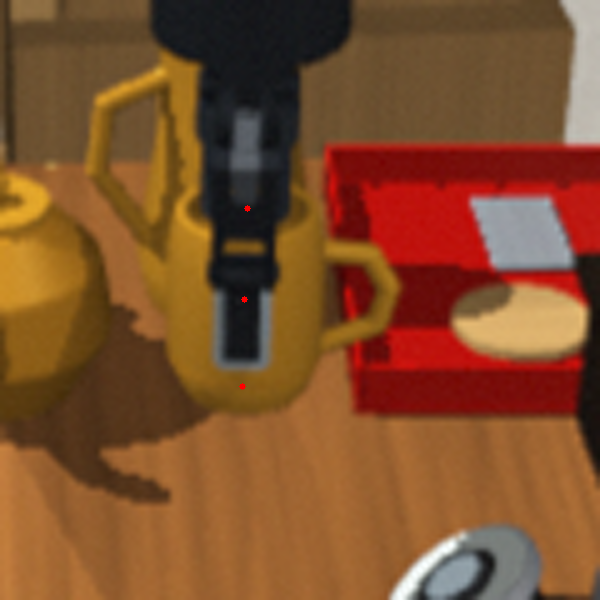

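Run:
```python
from h import *
c=np.array([.6154,.1072,.21]);a=np.radians(-6.1);X=np.array([np.cos(a),np.sin(a),0]);Y=np.array([-np.sin(a),np.cos(a),0]);Z=np.array([0,0,1.])
f=lambda P:(proj("side",P)-[300,130]+.5)*5
th=np.linspace(0,2*np.pi,90)
def circ(r,z):
    q=np.array([f(c+r*(np.cos(t)*X+np.sin(t)*Y)+z*Z) for t in th]);return q.min(0).round(),q.max(0).round()
print("foot",circ(.024,0));print("wall16",circ(.031,.016));print("wall40",circ(.031,.04));print("rim",circ(.028,.08))
print("handle bar",f(c+.056*X+.044*Z),"outer",f(c+.061*X+.044*Z),"hi",f(c+.05*X+.067*Z),"lo",f(c+.05*X+.015*Z))
```

```text
foot (array([183., 356.]), array([301., 417.]))
wall16 (array([166., 314.]), array([321., 392.]))
wall40 (array([167., 262.]), array([323., 338.]))
rim (array([175., 176.]), array([320., 242.]))
handle bar [387.2852895  294.24579335] outer [400.02971976 294.59465461] hi [375.27715122 241.79614476] lo [367.98813194 357.58749133]
```

The mug hangs upright at the viewing point with its handle towards the post. In the crop the rim spans x 176–322 (175–320 expected) and the handle's outer edge is at 402 (400 expected). It sits about 2–3 mm high, so I'll correct that and then hold.

arm_command:
  series:
    - [0.0025,-0.001,0,0,1]
    - [0.0025,-0.001,0,0,1]
    - [0.0025,-0.001,0,0,1]
    - [0.0025,-0.001,0,0,1]
    - [0.0025,-0.001,0,0,1]
    - [0.0025,-0.001,0,0,1]
    - [0.0025,-0.001,0,0,1]
    - [0.0025,-0.001,0,0,1]
    - [0.0025,-0.001,0,0,1]
    - [0.0025,-0.001,0,0,1]
    - [0.0025,-0.001,0,0,1]
    - [0.0025,-0.001,0,0,1]
    - [0.0025,-0.001,0,0,1]
    - [0.0025,-0.001,0,0,1]
    - [0.0025,-0.001,0,0,1]
    - [0.0025,-0.001,0,0,1]
    - [0.0025,-0.001,0,0,1]
    - [0.0025,-0.001,0,0,1]
    - [0.0025,-0.001,0,0,1]
    - [0.0025,-0.001,0,0,1]

```text
time_s: 19.03
eef_pos: [0.6161, 0.1072, 0.2323]
ee_rot: [1.283, 1.142, -1.289]
ft_force: [-0.1, 0.7, -1.6]
opening: 0.0593
```

```bash
python3 st.py;python3 togo.py "0.6154,0.1072,0.232"
```

```text
t 19.0333 q [ 1.000e-03  4.830e-01 -3.530e-01  1.833e+00  2.310e-01  8.630e-01
 -2.145e+00] p [0.6161 0.1072 0.2323] F [-0.1  0.7 -1.6] op 0.0593
[[ 0.006  0.994 -0.108]
 [-0.012 -0.108 -0.994]
 [-1.     0.008  0.011]]
tilt 0.78 az -62.1 jaw az -96.2
to go tool [ 0.0003 -0.0007  0.0001]
```

arm_command:
  series:
    - [0,0,0,0,1]
    - [0,0,0,0,1]
    - [0,0,0,0,1]
    - [0,0,0,0,1]
    - [0,0,0,0,1]
    - [0,0,0,0,1]
    - [0,0,0,0,1]
    - [0,0,0,0,1]
    - [0,0,0,0,1]
    - [0,0,0,0,1]
    - [0,0,0,0,1]
    - [0,0,0,0,1]

```text
time_s: 20.03
eef_pos: [0.6161, 0.1072, 0.2323]
ee_rot: [1.283, 1.142, -1.289]
ft_force: [-0.1, 0.4, -1.4]
opening: 0.0593
```

```bash
python3 st.py
```

```text
t 20.0333 q [ 1.000e-03  4.830e-01 -3.530e-01  1.833e+00  2.310e-01  8.630e-01
 -2.145e+00] p [0.6161 0.1072 0.2323] F [-0.1  0.4 -1.4] op 0.0593
[[ 0.006  0.994 -0.108]
 [-0.012 -0.108 -0.994]
 [-1.     0.007  0.011]]
tilt 0.77 az -62.4 jaw az -96.2
```

```bash
python3 plan.py "plan((0.55,-0.06,0.75),14,0,False,1)"
python3 - <<'E'
from h import *
for n in("top","side"):print(ray(n,(0,0))[0].round(2))
E
```

```text
[[-0.037, -0.003, 0.013, -0.0, 1], [-0.074, -0.006, 0.026, -0.0, 1], [-0.111, -0.009, 0.038, -0.0, 1], [-0.147, -0.012, 0.051, -0.0, 1], [-0.184, -0.016, 0.064, -0.0, 1], [-0.221, -0.019, 0.077, -0.0, 1], [-0.258, -0.022, 0.09, -0.0, 1], [-0.295, -0.025, 0.102, -0.0, 1], [-0.332, -0.028, 0.115, -0.0, 1], [-0.369, -0.031, 0.128, -0.0, 1], [-0.405, -0.034, 0.141, -0.0, 1], [-0.442, -0.037, 0.154, -0.0, 1], [-0.479, -0.041, 0.166, -0.0, 1], [-0.516, -0.044, 0.179, -0.0, 1]] step 39.1 spin/row 0.0
[0.49 0.06 1.14]
[ 0.52 -0.8   0.75]
```

arm_command:
  series:
    - [-0.03,0,0.01,0,1]
    - [-0.07,0,0.02,0,1]
    - [-0.1,-0.01,0.03,0,1]
    - [-0.14,-0.01,0.05,0,1]
    - [-0.18,-0.02,0.06,0,1]
    - [-0.22,-0.02,0.08,0,1]
    - [-0.26,-0.02,0.09,0,1]
    - [-0.3,-0.02,0.1,0,1]
    - [-0.33,-0.03,0.12,0,1]
    - [-0.37,-0.03,0.13,0,1]
    - [-0.4,-0.03,0.14,0,1]
    - [-0.44,-0.04,0.15,0,1]
    - [-0.48,-0.04,0.17,0,1]
    - [-0.51,-0.04,0.18,0,1]
    - [-0.53,-0.04,0.18,0,1]

```text
time_s: 21.28
eef_pos: [0.5526, -0.0642, 0.7685]
ee_rot: [1.289, 1.133, -1.29]
ft_force: [0.6, -0.9, -1.3]
opening: 0.0591
```

```bash
python3 st.py
```

```text
t 21.2833 q [ 0.247  0.203 -0.315  0.995  0.083  1.941 -1.715] p [ 0.5526 -0.0642  0.7685] F [ 0.6 -0.9 -1.3] op 0.0591
[[ 0.012  0.993 -0.114]
 [-0.014 -0.114 -0.993]
 [-1.     0.014  0.013]]
tilt 1.08 az -49.7 jaw az -96.6
```

arm_command:
  series:
    - [-0.03,0,0,0,1]
    - [-0.06,0,0,0,1]
    - [-0.09,0,0,0,1]
    - [-0.12,0,0,0,1]
    - [-0.15,0,0,0,1]
    - [-0.18,0,0,0,1]

```text
time_s: 21.78
eef_pos: [0.5417, -0.0603, 0.842]
ee_rot: [1.302, 1.103, -1.26]
ft_force: [-0.1, -0.9, -0.8]
opening: 0.0595
```

```bash
python3 st.py
```

```text
t 21.7833 q [-0.25   0.222  0.428  0.81  -0.092  2.074 -1.563] p [ 0.5417 -0.0603  0.842 ] F [-0.1 -0.9 -0.8] op 0.0595
[[ 0.051  0.992 -0.112]
 [-0.02  -0.111 -0.994]
 [-0.999  0.053  0.014]]
tilt 3.12 az -21.3 jaw az -96.4
```

arm_command:
  series:
    - [-0.04,0,0,0,1]
    - [-0.08,0,0,0,1]
    - [-0.12,0,0,0,1]
    - [-0.16,0,0,0,1]
    - [-0.2,0,0,0,1]
    - [-0.24,0,0,0,1]
    - [-0.28,0,0,0,1]
    - [-0.32,0,0,0,1]
    - [-0.36,0,0,0,1]
    - [-0.4,0,0,0,1]

```text
time_s: 22.62
eef_pos: [0.5016, -0.0543, 0.8677]
ee_rot: [1.319, 1.073, -1.224]
ft_force: [0.1, 0.0, -0.5]
opening: 0.0595
```

```bash
python3 st.py
```

```text
t 22.6167 q [-0.395  0.151  0.56   0.841 -0.083  2.074 -1.566] p [ 0.5016 -0.0543  0.8677] F [ 0.1  0.  -0.5] op 0.0595
[[ 0.094  0.99  -0.108]
 [-0.022 -0.107 -0.994]
 [-0.995  0.096  0.012]]
tilt 5.57 az -13.3 jaw az -96.2
```

arm_command:
  series:
    - [-0.03,0.03,0,0,1]
    - [-0.06,0.06,0,0,1]
    - [-0.09,0.09,0,0,1]
    - [-0.12,0.12,0,0,1]
    - [-0.15,0.15,0,0,1]
    - [-0.18,0.18,0,0,1]

```text
time_s: 23.12
eef_pos: [0.5773, -0.0621, 0.8709]
ee_rot: [1.336, 1.037, -1.191]
ft_force: [-0.0, 0.7, -1.0]
opening: 0.0592
```

```bash
python3 st.py
```

```text
t 23.1167 q [-0.178  0.273  0.37   0.667 -0.108  2.074 -1.565] p [ 0.5773 -0.0621  0.8709] F [-0.   0.7 -1. ] op 0.0592
[[ 0.139  0.984 -0.109]
 [-0.027 -0.106 -0.994]
 [-0.99   0.141  0.012]]
tilt 8.15 az -11.2 jaw az -96.2
```

arm_command:
  series:
    - [-0.02,0.03,0,0,1]
    - [-0.04,0.06,0,0,1]
    - [-0.06,0.09,0,0,1]
    - [-0.09,0.12,0,0,1]
    - [-0.12,0.15,0,0,1]
    - [-0.15,0.18,0,0,1]
    - [-0.18,0.21,0,0,1]
    - [-0.21,0.24,0,0,1]

```text
time_s: 23.78
eef_pos: [0.6521, -0.0698, 0.8639]
ee_rot: [1.352, 1.002, -1.157]
ft_force: [0.6, -0.5, -1.0]
opening: 0.0594
```

```bash
python3 st.py
```

```text
t 23.7833 q [-0.089  0.4    0.318  0.493 -0.143  2.074 -1.566] p [ 0.6521 -0.0698  0.8639] F [ 0.6 -0.5 -1. ] op 0.0594
[[ 0.183  0.977 -0.108]
 [-0.032 -0.104 -0.994]
 [-0.983  0.185  0.012]]
tilt 10.7 az -10.0 jaw az -96.2
```

Each call adds about 2.6°, which looks like the solver's orientation tolerance, so I'll switch to short calls.

arm_command:
  series:
    - [-0.04,0.02,-0.01,0,1]
    - [-0.08,0.03,-0.02,0,1]
    - [-0.12,0.04,-0.02,0,1]

```text
time_s: 24.03
eef_pos: [0.6427, -0.0509, 0.8862]
ee_rot: [1.367, 0.97, -1.124]
ft_force: [-0.7, -0.5, -1.0]
opening: 0.0595
```

```bash
python3 st.py
```

```text
t 24.0333 q [-0.131  0.382  0.344  0.469 -0.149  2.074 -1.589] p [ 0.6427 -0.0509  0.8862] F [-0.7 -0.5 -1. ] op 0.0595
[[ 0.225  0.968 -0.107]
 [-0.036 -0.101 -0.994]
 [-0.974  0.228  0.012]]
tilt 13.17 az -9.0 jaw az -96.1
```

Three rows gave the same 2.5°. Repeating.

arm_command:
  series:
    - [-0.04,0,0,0,1]
    - [-0.08,0,0,0,1]
    - [-0.12,0,0,0,1]

```text
time_s: 24.28
eef_pos: [0.6016, -0.0482, 0.9189]
ee_rot: [1.384, 0.935, -1.092]
ft_force: [-1.1, 0.3, -1.0]
opening: 0.0589
```

arm_command:
  series:
    - [-0.04,0,0,0,1]
    - [-0.08,0,0,0,1]
    - [-0.12,0,0,0,1]

```text
time_s: 24.53
eef_pos: [0.5632, -0.0443, 0.946]
ee_rot: [1.398, 0.904, -1.061]
ft_force: [-0.7, 0.5, -1.6]
opening: 0.0591
```

```bash
python3 st.py
```

```text
t 24.5333 q [-0.237  0.252  0.436  0.519 -0.131  2.074 -1.59 ] p [ 0.5632 -0.0443  0.946 ] F [-0.7  0.5 -1.6] op 0.0591
[[ 0.306  0.946 -0.109]
 [-0.043 -0.1   -0.994]
 [-0.951  0.309  0.01 ]]
tilt 18.0 az -8.0 jaw az -96.2
```

arm_command:
  series:
    - [-0.03,0.03,0,0,1]
    - [-0.06,0.06,0,0,1]
    - [-0.1,0.1,0,0,1]

```text
time_s: 24.78
eef_pos: [0.5884, -0.0467, 0.9539]
ee_rot: [1.409, 0.875, -1.032]
ft_force: [0.2, 0.1, -1.5]
opening: 0.0591
```

arm_command:
  series:
    - [-0.03,0.03,0,0,1]
    - [-0.06,0.06,0,0,1]
    - [-0.1,0.1,0,0,1]

```text
time_s: 25.03
eef_pos: [0.6053, -0.049, 0.9632]
ee_rot: [1.421, 0.845, -1.004]
ft_force: [0.4, -0.2, -1.2]
opening: 0.0594
```

```bash
python3 st.py
```

```text
t 25.0333 q [-0.157  0.332  0.415  0.363 -0.185  2.074 -1.588] p [ 0.6053 -0.049   0.9632] F [ 0.4 -0.2 -1.2] op 0.0594
[[ 0.376  0.92  -0.108]
 [-0.05  -0.096 -0.994]
 [-0.925  0.379  0.01 ]]
tilt 22.3 az -7.6 jaw az -96.2
```

arm_command:
  series:
    - [-0.04,0,0,0,1]
    - [-0.08,0,0,0,1]
    - [-0.12,0,0,0,1]

```text
time_s: 25.28
eef_pos: [0.5532, -0.0442, 0.9947]
ee_rot: [1.434, 0.812, -0.971]
ft_force: [-0.9, 0.6, 0.0]
opening: 0.0592
```

arm_command:
  series:
    - [-0.04,0,0,0,1]
    - [-0.08,0,0,0,1]
    - [-0.12,0,0,0,1]

```text
time_s: 25.53
eef_pos: [0.5035, -0.0399, 1.0209]
ee_rot: [1.447, 0.781, -0.938]
ft_force: [0.2, 0.8, -0.7]
opening: 0.0593
```

```bash
python3 st.py
```

```text
t 25.5333 q [-0.359  0.175  0.576  0.44  -0.143  2.074 -1.589] p [ 0.5035 -0.0399  1.0209] F [ 0.2  0.8 -0.7] op 0.0593
[[ 0.452  0.885 -0.107]
 [-0.055 -0.093 -0.994]
 [-0.89   0.456  0.007]]
tilt 27.11 az -6.9 jaw az -96.2
```

arm_command:
  series:
    - [-0.03,0.02,0,0,1]
    - [-0.06,0.04,0,0,1]
    - [-0.1,0.07,0,0,1]

```text
time_s: 25.78
eef_pos: [0.5052, -0.0397, 1.0352]
ee_rot: [1.456, 0.751, -0.908]
ft_force: [-0.7, 0.7, -0.9]
opening: 0.0592
```

arm_command:
  series:
    - [-0.04,0,0,0,1]
    - [-0.08,0,0,0,1]
    - [-0.12,0,0,0,1]

```text
time_s: 26.03
eef_pos: [0.456, -0.035, 1.0555]
ee_rot: [1.466, 0.722, -0.882]
ft_force: [-0.4, 0.4, -1.3]
opening: 0.0593
```

```bash
cat > mug.py <<'E'
from h import *
o=observe();M=R.from_rotvec(o['ee_rot']).as_matrix()
y=np.radians(-6.1);st=R.from_euler('z',y).as_matrix()
Mg=R.from_rotvec([0.131,1.556,-0.150]).as_matrix();mugG=R.from_euler('z',np.radians(80)).as_matrix()
Rm=Mg.T@mugG; c_t=Mg.T@(np.array([.4464,-.1169,.058])-np.array([.4472,-.1166,.0411]))
W=M@Rm;mid=o['eef_pos']+M@c_t
tgt=st@R.from_euler('y',-35,degrees=True).as_matrix()
e=R.from_matrix(tgt.T@W).as_rotvec(degrees=True);vp=np.array([.6154,.1072,.25])
print("mug mid",mid.round(4),"rot err (mug axes, deg)",e.round(2),"axis err",np.degrees(np.arccos(tgt[:,2]@W[:,2])).round(2),"to go tool",(M.T@(vp-mid)).round(4))
E
python3 st.py;python3 mug.py
```

```text
t 26.0333 q [-0.586  0.114  0.792  0.435 -0.128  2.074 -1.591] p [ 0.456  -0.035   1.0555] F [-0.4  0.4 -1.3] op 0.0593
[[ 0.517  0.849 -0.108]
 [-0.062 -0.088 -0.994]
 [-0.854  0.52   0.007]]
tilt 31.36 az -6.8 jaw az -96.2
mug mid [ 0.4468 -0.0334  1.0696] rot err (mug axes, deg) [0.27 3.   0.39] axis err 3.02 to go tool [ 0.7783 -0.2957 -0.1636]
```

arm_command:
  series:
    - [-0.03,0.02,0,0,1]
    - [-0.06,0.04,0,0,1]
    - [-0.1,0.07,0,0,1]

```text
time_s: 26.28
eef_pos: [0.4548, -0.0345, 1.0707]
ee_rot: [1.475, 0.692, -0.849]
ft_force: [-0.3, -0.1, -1.9]
opening: 0.0591
```

```bash
python3 st.py;python3 mug.py
```

```text
t 26.2833 q [-0.543  0.121  0.766  0.386 -0.145  2.074 -1.59 ] p [ 0.4548 -0.0345  1.0707] F [-0.3 -0.1 -1.9] op 0.0591
[[ 0.551  0.828 -0.106]
 [-0.064 -0.084 -0.994]
 [-0.832  0.555  0.007]]
tilt 33.69 az -6.6 jaw az -96.1
mug mid [ 0.445  -0.0328  1.0844] rot err (mug axes, deg) [0.35 0.68 0.49] axis err 0.76 to go tool [ 0.7792 -0.3335 -0.1627]
```

arm_command:
  series:
    - [0.035,-0.015,-0.007,0,1]
    - [0.07,-0.03,-0.014,0,1]
    - [0.105,-0.045,-0.021,0,1]
    - [0.14,-0.06,-0.028,0,1]
    - [0.175,-0.075,-0.035,0,1]
    - [0.21,-0.09,-0.042,0,1]
    - [0.245,-0.105,-0.05,0,1]
    - [0.28,-0.12,-0.058,0,1]
    - [0.315,-0.135,-0.066,0,1]
    - [0.35,-0.15,-0.073,0,1]
    - [0.385,-0.165,-0.08,0,1]
    - [0.42,-0.18,-0.088,0,1]
    - [0.455,-0.195,-0.095,0,1]
    - [0.49,-0.21,-0.1,0,1]
    - [0.525,-0.225,-0.11,0,1]
    - [0.56,-0.24,-0.12,0,1]
    - [0.595,-0.255,-0.125,0,1]
    - [0.62,-0.265,-0.13,0,1]
    - [0.62,-0.265,-0.13,0,1]

```text
time_s: 27.87
eef_pos: [0.5858, 0.0764, 0.3964]
ee_rot: [1.462, 0.698, -0.866]
ft_force: [-0.5, -0.6, -2.8]
opening: 0.0593
```

```bash
python3 st.py;python3 mug.py
```

```text
t 27.8667 q [-0.935  0.069  0.645  2.115  0.42   0.481 -2.301] p [0.5858 0.0764 0.3964] F [-0.5 -0.6 -2.8] op 0.0593
[[ 0.537  0.837 -0.107]
 [-0.073 -0.081 -0.994]
 [-0.841  0.541  0.018]]
tilt 32.79 az -7.7 jaw az -96.2
mug mid [0.5763 0.0782 0.4103] rot err (mug axes, deg) [-0.21  1.58  0.78] axis err 1.6 to go tool [ 0.1536 -0.0564 -0.0359]
```

arm_command:
  series:
    - [0.03,-0.01,-0.01,0,1]
    - [0.06,-0.02,-0.015,0,1]
    - [0.09,-0.03,-0.02,0,1]
    - [0.12,-0.045,-0.03,0,1]
    - [0.12,-0.045,-0.03,0,1]

```text
time_s: 28.28
eef_pos: [0.6202, 0.1041, 0.2752]
ee_rot: [1.465, 0.698, -0.858]
ft_force: [-0.6, -0.5, -2.9]
opening: 0.0594
```

```bash
python3 st.py;python3 mug.py
```

```text
t 28.2833 q [-0.85   0.327  0.612  2.193  0.323  0.155 -2.292] p [0.6202 0.1041 0.2752] F [-0.6 -0.5 -2.9] op 0.0594
[[ 0.542  0.834 -0.104]
 [-0.068 -0.08  -0.994]
 [-0.838  0.546  0.014]]
tilt 33.1 az -7.2 jaw az -96.0
mug mid [0.6106 0.1059 0.289 ] rot err (mug axes, deg) [0.06 1.27 0.81] axis err 1.27 to go tool [ 0.0352 -0.0174 -0.0023]
```

arm_command:
  series:
    - [0.015,-0.008,-0.001,0,1]
    - [0.03,-0.015,-0.002,0,1]
    - [0.035,-0.017,-0.002,0,1]
    - [0.035,-0.017,-0.002,0,1]
    - [0.035,-0.017,-0.002,0,1]

```text
time_s: 28.7
eef_pos: [0.629, 0.1037, 0.245]
ee_rot: [1.476, 0.69, -0.848]
ft_force: [0.7, 0.1, -1.7]
opening: 0.0588
```

```bash
python3 st.py;python3 mug.py
```

```text
t 28.7 q [-0.756  0.376  0.512  2.212  0.801  0.082 -2.783] p [0.629  0.1037 0.245 ] F [ 0.7  0.1 -1.7] op 0.0588
[[ 0.552  0.827 -0.106]
 [-0.064 -0.085 -0.994]
 [-0.831  0.556  0.007]]
tilt 33.8 az -6.7 jaw az -96.1
mug mid [0.6192 0.1054 0.2587] rot err (mug axes, deg) [0.34 0.57 0.48] axis err 0.66 to go tool [ 0.0049 -0.0081 -0.0015]
```

arm_command:
  series:
    - [0.005,-0.008,-0.001,0,1]
    - [0.005,-0.008,-0.001,0,1]
    - [0.005,-0.008,-0.001,0,1]
    - [0.005,-0.008,-0.001,0,1]

```text
time_s: 29.03
eef_pos: [0.6253, 0.1057, 0.2368]
ee_rot: [1.479, 0.69, -0.85]
ft_force: [0.1, -0.4, -2.0]
opening: 0.0594
```

```bash
python3 st.py;python3 mug.py
```

```text
t 29.0333 q [-0.738  0.383  0.481  2.224  1.089  0.08  -3.082] p [0.6253 0.1057 0.2368] F [ 0.1 -0.4 -2. ] op 0.0594
[[ 0.552  0.827 -0.109]
 [-0.064 -0.088 -0.994]
 [-0.831  0.556  0.004]]
tilt 33.75 az -6.6 jaw az -96.3
mug mid [0.6155 0.1073 0.2505] rot err (mug axes, deg) [0.36 0.61 0.26] axis err 0.71 to go tool [ 0.0004 -0.0004  0.0001]
```

```bash
python3 - <<'E'
from h import *
S=snapshot("side");T=snapshot("top");cv2.imwrite("pics/finS.png",S);cv2.imwrite("pics/finT.png",T)
vp=np.array([.6154,.1072,.25]);st=R.from_euler('z',-6.1,degrees=True).as_matrix();W=st@R.from_euler('y',-35,degrees=True).as_matrix()
c=cv2.resize(S[130:270,290:430],(600,600),interpolation=cv2.INTER_CUBIC)
k=600/140;f=lambda P:tuple(int(v) for v in (proj("side",P)-[290,130]+.5)*k)
for q in([0,0,-.04],[0,0,0],[0,0,.04],[.056,0,.004]):cv2.circle(c,f(vp+W@np.array(q)),3,(0,0,255),-1)
for r,z in((.024,-.04),(.028,.04)):
    pts=[f(vp+W@np.array([r*np.cos(t),r*np.sin(t),z])) for t in np.linspace(0,6.28,40)]
    for p in pts:cv2.circle(c,p,1,(255,0,255),-1)
cv2.imwrite("pics/fin1.png",c)
E
python3 st.py
```

```text
t 29.1333 q [-0.738  0.384  0.481  2.224  1.09   0.079 -3.083] p [0.6252 0.1058 0.2364] F [ 0.1 -0.6 -0.7] op 0.0593
[[ 0.552  0.827 -0.109]
 [-0.064 -0.088 -0.994]
 [-0.832  0.555  0.004]]
tilt 33.73 az -6.6 jaw az -96.3
```

View pics/fin1.png

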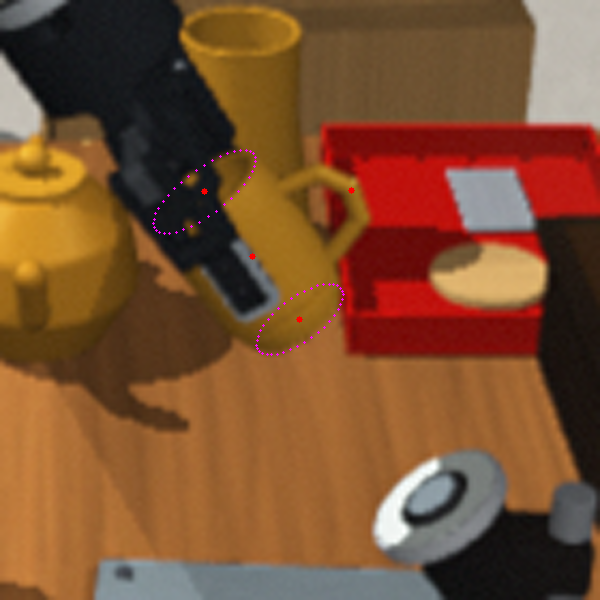

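View pics/finT.png

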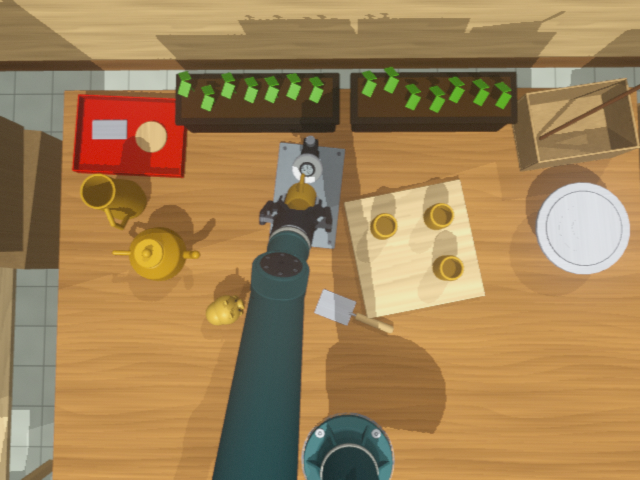

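The overlay fits at the foot, but the handle's bar appears slightly lower than predicted (about 360,203 against 351,190). I'll check the actual tilt from the edges.

Run:
```python
from h import *
S=cv2.imread("pics/finS.png")
k=7;x0,y0=325,155;c0=cv2.resize(S[y0:y0+60,x0:x0+56],None,fx=k,fy=k,interpolation=cv2.INTER_CUBIC)
c1=c0.copy()
vp=np.array([.6154,.1072,.25]);st=R.from_euler('z',-6.1,degrees=True).as_matrix()
f=lambda P:tuple(int(v) for v in (proj("side",P)-[x0,y0]+.5)*k)
cam=ray("side",(0,0))[0]
for a,col in((35,(0,0,255)),(30,(255,0,0))):
    W=st@R.from_euler('y',-a,degrees=True).as_matrix()
    # wall silhouette lines: generator lines tangent to view
    v=W.T@(cam-vp);ph=np.arctan2(v[1],v[0]);al=np.arccos(.031/np.hypot(v[0],v[1]))
    for t in(ph+al,ph-al):
        g=lambda z:f(vp+W@np.array([.031*np.cos(t),.031*np.sin(t),z]))
        cv2.line(c1,g(-.024),g(.024),col,1)
    for q in([.056,0,.004],[.061,0,.004],[.05,0,.027],[.05,0,-.025]):
        print(a,q,f(vp+W@np.array(q)));cv2.circle(c1,f(vp+W@np.array(q)),3,col,-1)
    for t in np.linspace(0,6.28,60):cv2.circle(c1,f(vp+W@np.array([.024*np.cos(t),.024*np.sin(t),-.04])),1,col,-1)
cv2.imwrite("pics/fin2.png",np.hstack([c0,c1]))
```

```text
35 [0.056, 0, 0.004] (328, 135)
35 [0.061, 0, 0.004] (344, 126)
35 [0.05, 0, 0.027] (265, 83)
35 [0.05, 0, -0.025] (365, 223)
30 [0.056, 0, 0.004] (338, 148)
30 [0.061, 0, 0.004] (354, 141)
30 [0.05, 0, 0.027] (281, 92)
30 [0.05, 0, -0.025] (366, 238)
```

View pics/fin2.png

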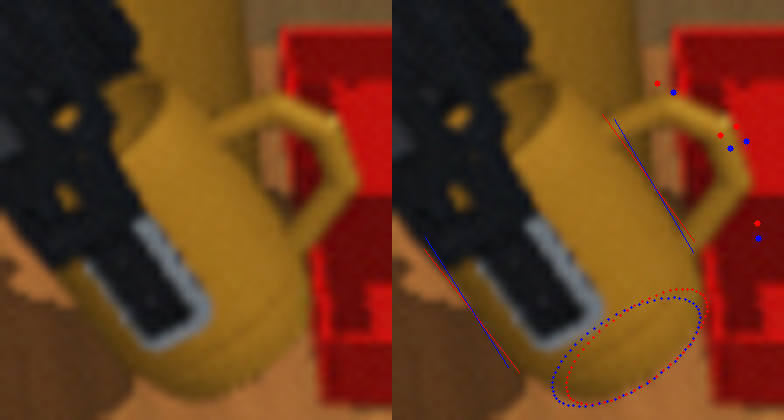

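Run:
```python
from h import *
a=cv2.imread("pics/vpS2.png")[170:210,355:390];b=cv2.imread("pics/finS.png")[160:200,350:385]
f=lambda i:cv2.resize(i,None,fx=11,fy=11,interpolation=cv2.INTER_CUBIC)
cv2.imwrite("pics/hd.png",np.hstack([f(a),f(b)]))
```

```text
(no output)
```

View pics/hd.png

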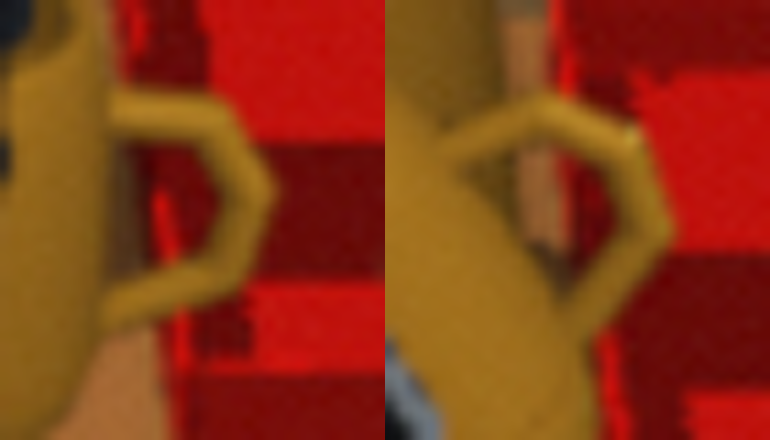

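Run:
```python
from h import *
vp=np.array([.6154,.1072,.25]);st=R.from_euler('z',-6.1,degrees=True).as_matrix()
def up(p,o):
    px=(p[0]/11-.45+o[0],p[1]/11-.45+o[1]);c,d=ray("side",px);s=((vp-c)@st[:,1])/(d@st[:,1]);q=st.T@(c+s*d-vp);return q[[0,2]]
A=np.array([up(p,(355,170)) for p in((228,100),(278,190),(240,292))]);B=np.array([up(p,(350,160)) for p in((160,95),(255,135),(290,230))])
print((A*1e3).round(1),(B*1e3).round(1))
ang=lambda v:np.degrees(np.arctan2(v[1],v[0]))
print("C->A turn",ang((B-B.mean(0))[0]-(B-B.mean(0))[2])-ang(A[0]-A[2]))
a=A-A.mean(0);b=B-B.mean(0);print("fit",np.degrees(np.arctan2((a[:,0]*b[:,1]-a[:,1]*b[:,0]).sum(),(a*b).sum())))
print("polar about vp",[round(ang(B[i])-ang(A[i]),1) for i in range(3)])
```

```text
[[ 51.5  25.3]
 [ 61.4   7.6]
 [ 55.9 -13.5]] [[28.8 47.3]
 [45.8 40. ]
 [53.  21.4]]
C->A turn 36.62931771406733
fit 36.640235874576334
polar about vp [np.float64(32.5), np.float64(34.1), np.float64(35.6)]
```

arm_command:
  series:
    - [0,0,0,0,1]
    - [0,0,0,0,1]
    - [0,0,0,0,1]
    - [0,0,0,0,1]
    - [0,0,0,0,1]
    - [0,0,0,0,1]

```text
time_s: 29.63
eef_pos: [0.6244, 0.1059, 0.2349]
ee_rot: [1.475, 0.692, -0.851]
ft_force: [-0.4, 0.3, -1.2]
opening: 0.0592
```

```bash
python3 st.py; python3 mug.py; python3 -c "
from workcell import *
print(abs(observe()['dq']).max())"
```

```text
t 29.6333 q [-0.738  0.385  0.481  2.225  1.093  0.079 -3.084] p [0.6244 0.1059 0.2349] F [-0.4  0.3 -1.2] op 0.0592
[[ 0.55   0.829 -0.106]
 [-0.065 -0.085 -0.994]
 [-0.833  0.553  0.007]]
tilt 33.6 az -6.7 jaw az -96.1
mug mid [0.6147 0.1076 0.2486] rot err (mug axes, deg) [0.32 0.77 0.47] axis err 0.83 to go tool [-0.0007  0.0014  0.0003]
0.001702134556640917
```

Still and within 2 mm and about 1°, so I'm handing it in.

```bash
python3 -c "
from workcell import *
print(sign_off())"
```

```text
the job is handed in; nothing more can be done
None
```

I showed the handled ochre mug to the camera in both passes and handed the job in at about 29.6 s. It is still gripped and held still at the viewing point, foot to the lens; the sign-off gave no verdict.

- **First pass:** I held the mug upright at the viewing point for about 2.6 s with its handle towards the post. The last readings put it about 1 mm from the viewing point, with the tool 0.8° off vertical.
- **Tipping:** The moves only allow a spin about the tool's own axis, so I could not tip the mug directly. I raised it to the arm's reach limit, where the arm tilts outward a few degrees per call, and brought it back down tipped. So the mug left the viewing point and came back, rather than turning strictly in place.
- **Second pass:** By the arm's readings, the mug's middle is 1–2 mm from the viewing point and its axis about 0.8° off the lens axis. The side picture gave a turn of 32–37° from the first pass, depending on which handle points I used, which fits the required 35° only loosely.
- **Surroundings:** The last top picture shows the three cups, the teapot and the piggy in place. I saw no sign of contact with the stand; the forces I read were 3 N or less, apart from 12 N while closing on the mug.
- **Joint limits:** Joint 7 finished at −3.08, just inside its −3.09 limit. Joint 6 read 0.079 against a listed limit of 0.08, and 2.074 against 2.07 at the top of the rise. I took these as rounding of the limits.

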